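# Centre-punch two peg positions on a sliding carrier

## Task

Mark the peg positions on the new round peg board: with the knob, slide the carrier until the white centre of the blue dot is under the punch tip and press the red cap right down, then let it up, bring the pink dot's white centre under the tip and press again. Punch nowhere else (the grey dot is not wanted), leave the punch up with the carrier standing still at the pink dot, and leave the cup, spoon and jar where they are.

Things in the scene. Friction and masses are not known exactly. Their poses are not given: they have to be found in the camera images.
- jig: marking jig fixed to the counter: grey base 420 x 220 mm; blue column 45 mm square at its far end, 155 mm from the origin, 212 mm high, with a 22 mm wide blue arm (174 to 202 mm above the counter) that holds the punch. Origin on the counter straight below the punch; +x points from the punch to the column, y along the upper slide, z up
- blank_center (a point): centre of the top of the round birch blank, 150 mm across, 18 mm thick, top 72 mm above the counter, with three ring stickers; its turn differs between starts. It is clamped on the carrier, a white 265 x 170 mm plate (top at 54 mm) on crossed slides that moves along jig x and y, does not turn and stays where it is left (1.5 N friction per slide)
- slide_x (a joint): carrier position along jig x in m, -0.055 to 0.055; at 0 the centre of the blank lies under the punch
- slide_y (a joint): carrier position along jig y in m, -0.055 to 0.055; at 0 the centre of the blank lies under the punch
- knob_grip (a point): grip point of the carrier's upright black knob, a cylinder 34 mm in diameter from 64 to 109 mm above the counter, standing on the carrier's end nearest the robot, 150 mm in jig -x from the blank's centre; the point is on its axis 88 mm above the counter
- blue_dot (a point): blue ring sticker, 26 mm across with a plain white centre 12 mm across, on the top face of the round wooden blank; the point is the dot's centre, 72 mm above the counter
- pink_dot (a point): pink ring sticker, 26 mm across with a plain white centre 12 mm across, on the top face of the round wooden blank; the point is the dot's centre, 72 mm above the counter
- punch_tip (a point): pointed lower end of the vertical steel punch, 11 mm above the blank when the punch is up; it never moves sideways
- punch_top (a point): centre of the top of the punch's red push cap, 36 mm in diameter and 12 mm thick, 236 mm above the counter when up; the barrel and the jig's arm begin 22 mm below the cap
- punch (a joint): how far the punch is pressed down, in m: 0 up, 0.010 right down; a spring (3 N at first, 7 N at the bottom) lifts it again
- cup: small open steel toddler cup, 72 mm across, 75 mm high; a bystander, origin at the centre of its underside
- jar: amber glass jar with a steel cap, 72 mm across, 100 mm high; a bystander, origin at the centre of its underside
- spoon: orange silicone spoon, 150 mm long, lying flat; a bystander, origin at the centre of its underside

How it is judged:
On the way, in this order (a step that is already met when the one before it is completed fails the run):
1. punch right down (over 7 mm) with its tip over the blue dot's white centre (within 6 mm) (horizontal distance between blue_dot and punch_tip below 0.006 m and value of joint punch above 0.007 m), for 0.1 s.
2. punch up again (value of joint punch below 0.002 m), for 0.1 s.
3. punch right down with its tip over the pink dot's white centre (within 6 mm) (horizontal distance between pink_dot and punch_tip below 0.006 m and value of joint punch above 0.007 m), for 0.1 s.
At the end, for the whole second after the job is handed in: Blue and then pink have been punched; the carrier stands still with the pink dot's centre within 6 mm of the punch axis, the punch is up (pressed less than 2 mm), and each bystander is within 30 mm of where it began (horizontal distance between pink_dot and punch_tip below 0.006 m and value of joint punch below 0.002 m and velocity of joint slide_x between -0.01 and 0.01 m/s and velocity of joint slide_y between -0.01 and 0.01 m/s and distance of each of cup, jar, spoon from where it was at the start of the episode below 0.03 m); the robot touches nothing.
It fails at once if the punch is pressed (over 4 mm) with its tip more than 6 mm from the centres of both the blue and the pink dot (value of joint punch above 0.004 m and horizontal distance between each of blue_dot, pink_dot and punch_tip above 0.006 m).
It fails at once if a bystander is moved more than 30 mm (distance of any of cup, jar, spoon from where it was at the start of the episode above 0.03 m).
It also fails if it takes over 67 s, if anything falls off the work surface, if the arm or the gripper's body presses on something with over 40 N, if the wrist force passes 120 N, or if a joint passes its speed limit or range.

## Robot

A 6-joint arm with a two-finger parallel gripper is mounted at the origin on the work surface. World frame = base frame: x ahead of the robot, y to its left, z up, the work surface at z = 0. Lengths are in m, angles in rad, forces in N, time in s.
With the tool pointing down it reaches from about 0.35 to 0.975 m from the base axis. Payload 4.9 kg.
Tool frame: the origin (TCP) lies midway between the tips of the shut fingers; the grasp point (between the pads) lies 19 mm behind it; z points along the fingers, y is the direction in which the jaws open and shut (so a half turn about z gives the same grasp; the last joint's range is limited). The gripper opens to 85 mm and grips with 20 to 120 N. Pads are 22 mm wide; open, the fingers measure 114 mm over their backs; the gripper's body (76 mm by 85 mm) begins 54 mm behind the grasp point. The pads swing forward as they close: fully open they stand 13 mm farther back than shut.
Start: joints at [-1.274, 0.053, 1.613, -0, 1.476, -0.119], TCP at [0.252, -0.572, 0.196] pointing down, gripper open.
Joint ranges: [-3.01, 3.01], [-1.01, 2.22], [0.06, 2.58], [-1.02, 4.17], [0.09, 2.62], [-3.14, 3.14]. Speed limits (rad/s): [2.57, 2.57, 3.14, 3.14, 3.14, 3.14].

## Interface

Orientations are given as a unit quaternion [w, x, y, z].
In Python, from plant import state, grab_frame, camera_params, job_done, boxes_of gives the robot as it stands.
- The arm moves only by the tool step_arm, never from a script. Its argument "steps" is a list of rows, each a list of 4 numbers: the shift along the tool's x, y, z in mm, then the turn about the tool's z in degrees. A call has 1 to 8 rows; each row shifts and turns the pose as measured when the row begins, along the tool's axes as they then stand; what a row does not reach is not made up. A row lasts 1/10 s, in which the tool goes at most 50 mm and 8.59 degrees, less where a joint would pass 70% of its speed; a pose out of reach is approached as far as the arm can. A call is refused whole if a number of a shift passes 50 or a number of a turn 8.59, either way. A call with a gripper value outside its range is refused whole. "claw" is the opening in per cent of the stroke, from 0 (shut) to 100 (fully open), set as the call begins (left out, the last holds). The fingers move at their own pace and stop on an object; the grip force is fixed at half the most. Time passes only in rows, so rows that do not move let the fingers close. It gives the time, the measured TCP pose, the force and the opening at its end, in the units of the state.
- state(): the state, without advancing time (a new reading comes with each control period).
- grab_frame(name): name is "scene" or "top" or "wrist"; returns (picture, depth): 420x560x3 uint8, red, green, blue; 420x560 float32, m along the optical axis (not along the pixel's ray), 0 where there is no reading.
- camera_params(name): a dict with "mtx" (3x3 intrinsics, pixels), "extrinsics" (4x4, takes a point from camera to world coordinates); the wrist camera has in their place "T_tool_cam" (4x4, takes a point from camera to tool coordinates, whose origin is the TCP and whose axes are the flange's). Camera axes: x right, y down, z forward; pixel columns grow to the right and rows downward; lengths in m; the calibration is good to about 2 mm. A picture is of the moment at which its call begins: read the wrist's pose just before it. camera_params takes no time and is no camera call.
- job_done(): hands the job in, once; it reports no verdict.
Trained networks look in the newest picture that a camera, given by its name, has taken for a name from the list of things; names that differ only in an ending like _2 or _b are one class to them, and where a whole thing is asked for, a point or a joint stands for the part that bears it (a point fixed in the world has none). Each returns a list of dicts, best first, with "p" (0 to 1); they miss things now and then, are a little off and sometimes report something else, mostly with a low value. They report only what shows in the picture. A call takes as long as a camera call.
- boxes_of(camera, label): "box" ([left, top, width, height] in pixels, round what is visible of it).
The state is a dict: "time": time; "joint_pos": joint angles; "joint_vel": joint speeds; "joint_efforts": joint torques, N m; "tool_pos": TCP position; "tool_rot": TCP orientation; "contact_force": force on the tool from outside, world axes, zero at the start; "ft_torque": the same for the moment, N m; "gripper_width": opening from 0.0 (shut) to 1.0 (fully open).
Only numpy, scipy, OpenCV 4.12 (cv2) and the standard library are available. Lean on these libraries where they do the work, as an engineer would, in place of code of your own. Each camera call takes 0.05 s, during which the arm holds its last target. There are 200 camera calls.

## Working session

There is one attempt and no reset: what is moved stays moved. The work goes in short steps, Python scripts to look and compute and a tool call to move; the robot and the scene stay as the last step left them, time stands still between calls to the robot, and variables do not carry over. Pictures are saved under pics/ and viewed, about 8 in all and at most 12, crops included, and the job is handed in when it is done.

Besides the shell and the picture viewer there is one more tool, called as name(argument=value, ...), one argument or row to a line, values as JSON. step_arm: Moves the arm, as the interface text tells. Its arguments: {"type":"object","properties":{"steps":{"type":"array"},"claw":{"type":"number"}},"required":["steps"]}

```bash
mkdir -p pics; ls
cat > h.py <<'E'
import numpy as np, cv2
from plant import state, grab_frame, camera_params, boxes_of
def ray_at_z(cam,u,v,z,T=None):
    c=camera_params(cam); E=np.array(c["extrinsics"]) if T is None else T
    d=E[:3,:3]@np.linalg.inv(np.array(c["mtx"]))@[u,v,1]; o=E[:3,3]
    return o+d*(z-o[2])/d[2]
def proj(cam,p,T=None):
    c=camera_params(cam); E=np.array(c["extrinsics"]) if T is None else T
    q=np.array(c["mtx"])@(np.linalg.inv(E)@np.r_[p,1])[:3]; return q[:2]/q[2]
def wristT():
    from scipy.spatial.transform import Rotation as R
    s=state(); M=np.eye(4); w,x,y,z=s["tool_rot"]; M[:3,:3]=R.from_quat([x,y,z,w]).as_matrix(); M[:3,3]=s["tool_pos"]
    return M@np.array(camera_params("wrist")["T_tool_cam"])
def save(n,im): cv2.imwrite("pics/"+n+".png",cv2.cvtColor(im,cv2.COLOR_RGB2BGR))
E
python3 - <<'E'
from h import *
print(state())
for c in ("scene","top"):
    im,d=grab_frame(c); save(c,im); print(c,np.round(camera_params(c)["mtx"],1).tolist(),np.round(camera_params(c)["extrinsics"],3).tolist())
    for l in ("jig","knob_grip","blue_dot","pink_dot","punch_top","punch_tip","blank_center","cup","jar","spoon"):
        print(l,[(b["box"],round(b["p"],2)) for b in boxes_of(c,l)[:2]])
E
```

```text
pics
{'time': 0.0, 'joint_pos': array([-1.27402429e+00,  5.33519038e-02,  1.61428933e+00,  4.13531643e-05,
        1.47599275e+00, -1.19017155e-01]), 'joint_vel': array([ 0.001225  ,  0.00095747,  0.00073051,  0.00046733, -0.0008051 ,
       -0.00020671]), 'joint_efforts': array([-5.16145592e-04, -3.93677616e+01, -3.70179427e+01, -1.20151499e-04,
        7.04472026e-03,  8.56288693e-06]), 'tool_pos': array([ 0.25224431, -0.57108299,  0.19426895]), 'tool_rot': array([-1.01846298e-03,  9.78467538e-01,  2.06398243e-01, -7.00941940e-05]), 'contact_force': array([ 0.29030376, -0.3043199 , -0.51315541]), 'ft_torque': array([ 0.00655933, -0.03241368,  0.03554922]), 'gripper_width': 0.9998923984502719}
scene [[405.2, 0.0, 282.1], [0.0, 405.2, 206.1], [0.0, 0.0, 1.0]] [[-0.787, 0.391, -0.477, 0.998], [0.617, 0.505, -0.604, 0.532], [0.004, -0.77, -0.639, 0.691], [0.0, 0.0, 0.0, 1.0]]
jig [([146.8, 147.6, 191.2, 163.2], 0.91), ([209.8, 185.5, 63.5, 42.9], 0.65)]
knob_grip [([193.9, 165.7, 124.8, 80.2], 0.63)]
blue_dot [([208.8, 184.4, 61.0, 45.6], 0.64)]
pink_dot [([209.8, 187.7, 63.2, 41.8], 0
[... 353 characters left out ...]
996, 0.089, 0.486], [-0.999, -0.024, 0.038, 0.017], [-0.036, -0.09, -0.995, 1.084], [0.0, 0.0, 0.0, 1.0]]
jig [([289.1, 73.1, 117.2, 213.3], 0.79), ([318.4, 163.0, 87.8, 117.9], 0.48)]
knob_grip [([319.2, 162.3, 83.8, 117.1], 0.65), ([344.6, 165.4, 18.6, 18.9], 0.61)]
blue_dot [([328.7, 166.6, 67.3, 66.3], 0.93)]
pink_dot [([331.3, 165.9, 65.5, 66.4], 0.69)]
punch_top [([346.4, 166.9, 15.4, 18.9], 0.61)]
punch_tip [([346.7, 167.3, 16.3, 16.5], 0.52)]
blank_center [([323.8, 161.7, 82.3, 119.9], 0.56)]
cup [([231.0, 246.3, 38.7, 34.4], 0.85), ([422.9, 224.6, 47.4, 35.9], 0.5)]
jar [([424.2, 227.4, 45.2, 32.3], 0.8), ([347.1, 165.7, 16.7, 18.7], 0.21)]
spoon [([228.4, 168.2, 22.4, 62.7], 0.95)]
```

Run:
```python
from h import *
t=cv2.imread("pics/top.png"); s=cv2.imread("pics/scene.png")
a=cv2.resize(t[60:300,210:480],None,fx=2.5,fy=2.5,interpolation=cv2.INTER_CUBIC)
cv2.imwrite("pics/top_c.png",a)
cv2.imwrite("pics/scene_c.png",cv2.resize(s[120:330,130:390],None,fx=2.8,fy=2.8,interpolation=cv2.INTER_CUBIC))
```

```text
(no output)
```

View pics/top_c.png

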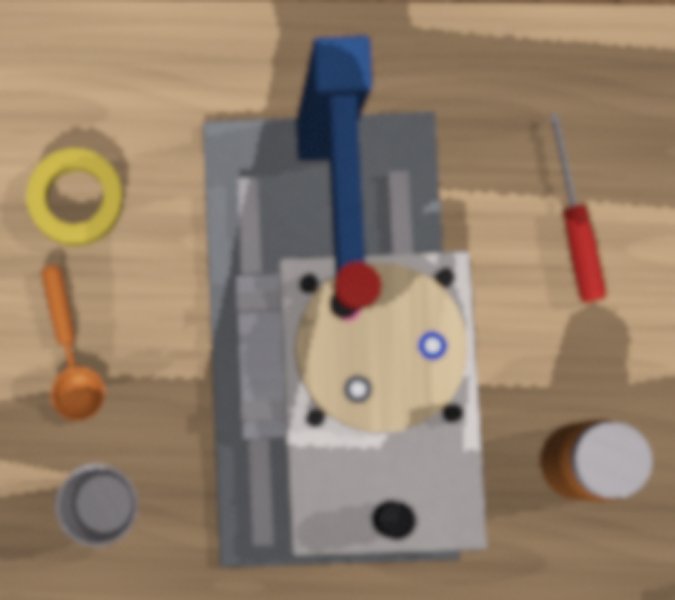

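View pics/scene_c.png

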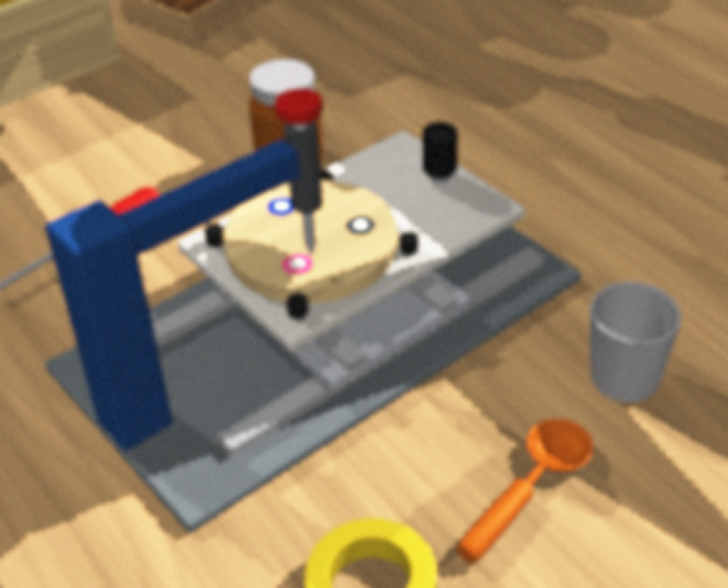

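The top view shows the cap at about (353,174), the blue dot at (383,198), the grey dot at (353,216) and the knob at about (368,267). Pink is nearly hidden under the cap. The scene view shows pink at about (236,214), blue at (230,194) and the punch tip at about (241,208).

```bash
cat >> h.py <<'E'
def blob(im,roi,lo,hi):
    x0,y0,x1,y1=roi; hsv=cv2.cvtColor(im[y0:y1,x0:x1],cv2.COLOR_RGB2HSV)
    m=cv2.inRange(hsv,np.array(lo),np.array(hi)); n,l,st,c=cv2.connectedComponentsWithStats(m)
    if n<2: return None
    i=1+np.argmax(st[1:,4]); pts=cv2.findContours((l==i).astype(np.uint8),cv2.RETR_EXTERNAL,cv2.CHAIN_APPROX_NONE)[0][0]
    (ex,ey),_,_=cv2.fitEllipse(pts) if len(pts)>=5 else ((c[i][0],c[i][1]),0,0)
    return np.array([ex+x0,ey+y0]),st[i,4]
BLUE=((108,70,100),(125,255,255)); PINK=((150,60,100),(172,255,255)); RED=((0,150,60),(8,255,255))
E
python3 - <<'E'
from h import *
L=lambda n: cv2.cvtColor(cv2.imread(f"pics/{n}.png"),cv2.COLOR_BGR2RGB)
t,s=L("top"),L("scene")
def go(cam,im,name,roi,c,z):
    b=blob(im,roi,*c)
    if b: print(cam,name,np.round(b[0],1),b[1],np.round(ray_at_z(cam,*b[0],z),4))
go("top",t,"blue",(370,185,396,212),BLUE,.072)
go("scene",s,"blue",(218,183,240,202),BLUE,.072)
go("scene",s,"pink",(225,205,248,225),PINK,.072)
go("top",t,"cap",(338,160,368,190),RED,.230)
go("scene",s,"cap",(225,148,250,166),RED,.230)
go("top",t,"knob",(350,250,385,285),((0,0,0),(180,255,55)),.105)
go("top",t,"blank",(322,160,402,236),((10,60,60),(25,200,255)),.072)
for n,u,v,z in (("coltopTL",315,38,.212),("coltopTR",370,38,.212),("colfrontR",367,93,.212),("colfrontL",317,95,.212),("knobtop",398,516,.109),("baseTL",204,122,.0),("baseTR",433,113,0),("baseBR",459,556,0),("baseBL",222,566,0),("grey",358,389,.072),
  ("plateBL",294,556,.054),("plateBR",486,548,.054),("plateTR",468,254,.054)):
    print(n,np.round(ray_at_z("top",210+u/2.5,60+v/2.5,z),4))
for n,u,v,z in (("tip",310,250,.083),("knobtop",440,131,.109),("grey",360,225,.072)):
    print("scene",n,np.round(ray_at_z("scene",130+u/2.8,120+v/2.8,z),4))
print(camera_params("wrist"))
E
```

```text
top blue [382.4 197.6] 52 [ 0.6085 -0.1712  0.072 ]
scene blue [230.  193.1] 25 [ 0.6072 -0.1718  0.072 ]
scene pink [236.  213.6] 28 [ 0.6383 -0.0973  0.072 ]
top cap [352.5 174.4] 242 [ 0.6314 -0.0864  0.23  ]
scene cap [236.3 157.9] 176 [ 0.6326 -0.0852  0.23  ]
top knob [367.  267.5] 167 [ 0.457  -0.1342  0.105 ]
top blank [362.7 200. ] 2901 [ 0.6023 -0.1284  0.072 ]
coltopTL [ 0.828  -0.0542  0.212 ]
coltopTR [ 0.8285 -0.0966  0.212 ]
colfrontR [ 0.7849 -0.0948  0.212 ]
colfrontL [ 0.7827 -0.0565  0.212 ]
knobtop [ 0.4595 -0.1381  0.109 ]
baseTL [0.8267 0.0332 0.    ]
baseTR [ 0.839  -0.1848  0.    ]
baseBR [ 0.4216 -0.2116  0.    ]
baseBL [0.4059 0.006  0.    ]
grey [ 0.5676 -0.1082  0.072 ]
plateBL [ 0.4205 -0.0564  0.054 ]
plateBR [ 0.4324 -0.2235  0.054 ]
plateTR [ 0.6926 -0.2067  0.054 ]
scene tip [ 0.6275 -0.0923  0.083 ]
scene knobtop [ 0.4569 -0.1334  0.109 ]
scene grey [ 0.5678 -0.1051  0.072 ]
{'mtx': array([[308.22618351,   0.        , 271.67517621],
       [  0.        , 308.22618351, 207.87919443],
       [  0.        ,   0.        ,   1.        ]]), 'T_tool_cam': array([[ 1.74360521e-04, -9.55101017e-01, -2.96280301e-01,
         7.46376638e-02],
       [ 9.99999962e-01,  2.29781682e-04, -1.52234907e-04,
         6.75475199e-04],
       [ 2.13479500e-04, -2.96280264e-01,  9.55101021e-01,
        -1.77787566e-01],
       [ 0.00000000e+00,  0.00000000e+00,  0.00000000e+00,
         1.00000000e+00]])}
```

step_arm(
  steps=[
    [0,0,-16,-8.59],
    [0,0,-16,-8.59],
    [0,0,-16,-8.59],
    [0,0,-16,-8.59],
    [0,0,-16,-8.59],
    [0,0,-16,-8.59],
    [0,0,-16,-8.59],
    [0,0,-16,-8.59],
  ],
)

```text
time: 1.9
tool_pos: [0.2519, -0.5699, 0.3236]
tool_rot: [-0.003, 0.689, 0.725, 0.002]
contact_force: [0.1, -0.3, -0.0]
gripper_width: 1.001
```

step_arm(
  steps=[
    [42,23,0,0],
    [42,23,0,0],
    [42,23,0,0],
    [42,23,0,0],
    [42,23,0,0],
    [42,23,0,0],
    [42,23,0,0],
    [42,23,0,0],
  ],
)

```text
time: 2.7
tool_pos: [0.4215, -0.2191, 0.3279]
tool_rot: [0.0, 0.692, 0.722, 0.001]
contact_force: [1.7, 0.1, 0.4]
gripper_width: 0.997
```

step_arm(
  steps=[
    [42,23,0,0],
    [42,23,0,0],
    [0,0,0,0],
    [0,0,0,0],
  ],
)

```text
time: 3.1
tool_pos: [0.4665, -0.1238, 0.3291]
tool_rot: [0.002, 0.688, 0.725, 0.002]
contact_force: [0.0, -0.6, -0.1]
gripper_width: 1.0
```

Run:
```python
from h import *
T=wristT(); im,d=grab_frame("wrist"); save("w1",im); s=state(); print(s["time"],s["tool_pos"],s["tool_rot"])
np.save("T1.npy",T)
for n,p in (("knob",(.457,-.134,.109)),("cap",(.632,-.086,.236)),("blue",(.608,-.1715,.072)),("pink",(.638,-.097,.072))): print(n,proj("wrist",p,T))
```

```text
3.15 [ 0.46638444 -0.12409645  0.32913512] [0.00159891 0.68875748 0.72498609 0.00239799]
knob [263.54782337 179.50482266]
cap [460.44174514 166.19125082]
blue [365.11663451 204.32067272]
pink [393.80698997 154.64192393]
```

View pics/w1.png

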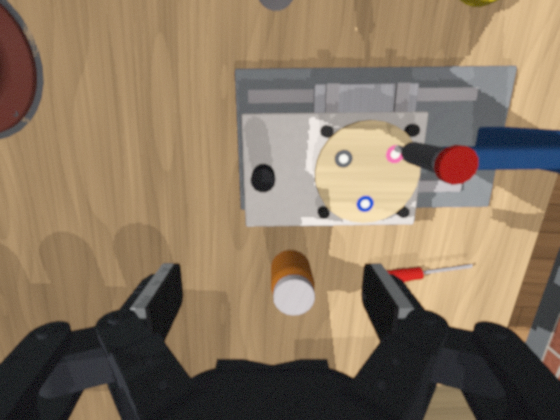

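The wrist view agrees with the estimates: knob (262,178), blue (365,204), pink (395,154), cap (457,165).

Run:
```python
from h import *
T=np.load("T1.npy"); im=cv2.cvtColor(cv2.imread("pics/w1.png"),cv2.COLOR_BGR2RGB)
P={}
for n,roi,c,z in (("blue",(352,190,378,218),BLUE,.072),("pink",(383,143,408,166),PINK,.072),("cap",(425,140,490,190),RED,.230),("knob",(245,160,280,196),((0,0,0),(180,255,55)),.1)):
    b=blob(im,roi,*c); P[n]=ray_at_z("wrist",*b[0],z,T); print(n,np.round(b[0],1),b[1],np.round(P[n],4))
print("tip proj scene",proj("scene",(.632,-.086,.083)), "top of cap",[np.round(ray_at_z("wrist",457,163,.236,T),4)])
```

```text
blue [364.6 203.2] 131 [ 0.607  -0.1698  0.072 ]
pink [394.2 154.1] 123 [ 0.6385 -0.0962  0.072 ]
cap [455.7 164.2] 1218 [ 0.6311 -0.0853  0.23  ]
knob [262.7 177.7] 456 [ 0.4557 -0.1335  0.1   ]
tip proj scene [240.60921872 211.43730107] top of cap [array([ 0.6283, -0.0834,  0.236 ])]
```

step_arm(
  steps=[
    [-9,-10,40,0],
    [0,0,45,0],
    [0,0,45,0],
    [0,0,40,0],
    [0,0,30,0],
    [0,0,0,0],
  ],
)

```text
time: 3.75
tool_pos: [0.4566, -0.1438, 0.1257]
tool_rot: [0.006, 0.694, 0.72, 0.003]
contact_force: [-1.2, -0.2, -0.0]
gripper_width: 0.998
```

step_arm(
  steps=[
    [10,0,15,0],
    [0,0,20,0],
    [0,0,15,0],
    [0,0,0,0],
  ],
)

```text
time: 4.15
tool_pos: [0.4594, -0.137, 0.0789]
tool_rot: [0.01, 0.696, 0.718, 0.004]
contact_force: [0.1, 0.4, -0.7]
gripper_width: 0.998
```

step_arm(
  steps=[
    [4,-2,9,0],
    [0,0,0,0],
  ],
)

```text
time: 4.35
tool_pos: [0.459, -0.1337, 0.072]
tool_rot: [0.012, 0.697, 0.717, 0.005]
contact_force: [-0.6, 0.1, -0.1]
gripper_width: 0.998
```

step_arm(
  steps=[
    [0,0,0,0],
    [0,0,0,0],
    [0,0,0,0],
    [0,0,0,0],
    [0,0,0,0],
    [0,0,0,0],
  ],
  claw=0,
)

```text
time: 4.95
tool_pos: [0.4614, -0.1346, 0.0757]
tool_rot: [0.015, 0.697, 0.717, 0.006]
contact_force: [-0.1, -0.3, -0.5]
gripper_width: -0.002
```

The gripper shut completely, so the knob is not between the fingers. I'll look before moving again.

Run:
```python
from h import *
T=wristT(); im,d=grab_frame("wrist"); a,_=grab_frame("scene"); b,_=grab_frame("top"); s=state(); print(s["time"],s["tool_pos"],s["tool_rot"],s["gripper_width"],s["joint_pos"])
print(proj("wrist",(.457,-.134,.109),T))
save("m",np.vstack([np.hstack([cv2.resize(im,(400,300)),cv2.resize(a[130:280,150:350],(400,300))]),np.hstack([cv2.resize(b[130:310,250:490],(400,300)),np.zeros((300,400,3),np.uint8)])]))
save("w2",im);save("s2",a);save("t2",b)
```

```text
5.1 [ 0.4613127  -0.13455566  0.07559384] [0.01447455 0.69657198 0.71731587 0.0059923 ] -0.0031440735206793267 [-4.40124834e-01 -2.21313623e-01  2.07700867e+00  2.03918282e-03
  1.25462513e+00 -4.70069521e-01]
[266.80444388 262.51657577]
```

View pics/m.png

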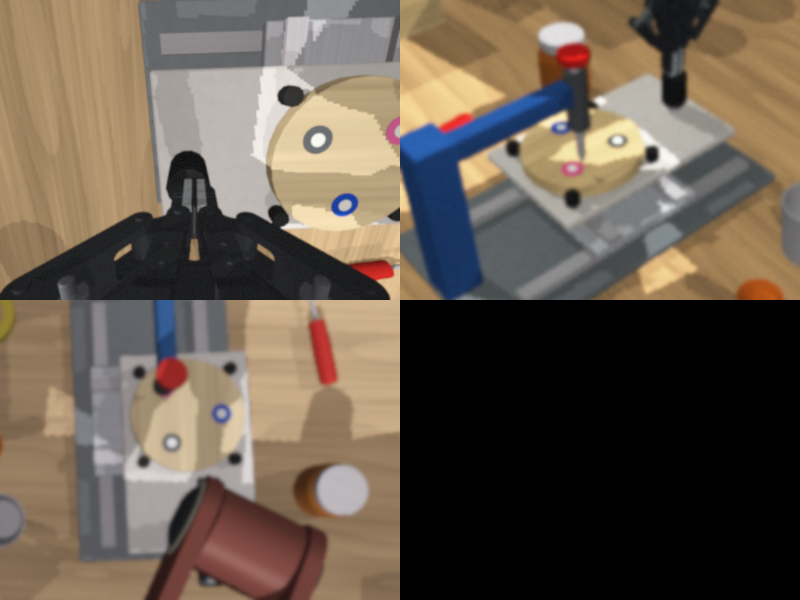

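Run:
```python
from h import *
L=lambda n: cv2.cvtColor(cv2.imread(f"pics/{n}.png"),cv2.COLOR_BGR2RGB)
T=wristT(); im=L("w2"); b=L("t2"); s=L("s2")
for cam,i,roi,c,t in (("wrist",im,(450,255,510,310),BLUE,T),("top",b,(370,185,396,212),BLUE,None),("scene",s,(218,183,240,202),BLUE,None),("scene",s,(225,205,248,225),PINK,None)):
    q=blob(i,roi,*c)
    if q: print(cam,np.round(q[0],1),q[1],np.round(ray_at_z(cam,*q[0],.072,t),4))
print("knob top w2", np.round(ray_at_z("wrist",262,222,.109,T),4))
print("TCP in top/scene/wrist",[np.round(proj(c,state()["tool_pos"],t),1) for c,t in (("top",None),("scene",None),("wrist",T))])
save("w2c",np.hstack([cv2.resize(im[190:330,195:335],(390,390),interpolation=2),cv2.resize(s[125:195,280:350],(390,390),interpolation=2)]))
```

```text
wrist [482.1 286.3] 670 [ 0.6063 -0.1698  0.072 ]
top [382.4 197.8] 55 [ 0.6083 -0.1712  0.072 ]
scene [229.9 193.5] 26 [ 0.6083 -0.1709  0.072 ]
scene [235.9 214. ] 24 [ 0.6392 -0.0963  0.072 ]
knob top w2 [ 0.454  -0.1115  0.109 ]
TCP in top/scene/wrist [array([365.1, 265. ]), array([285.4, 177.9]), array([273. , 237.9])]
```

View pics/w2c.png

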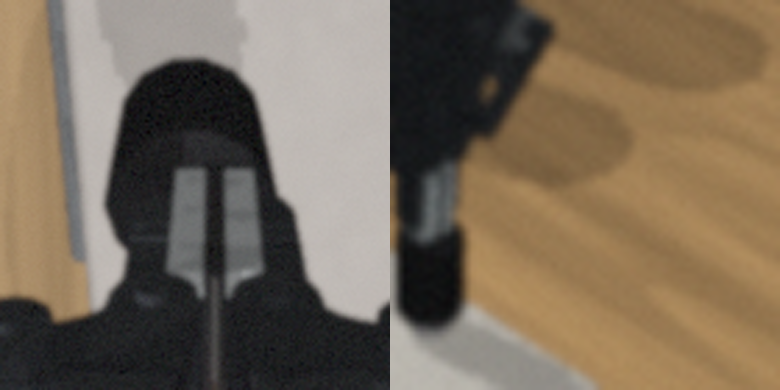

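Run:
```python
from h import *
T=wristT(); im,d=grab_frame("wrist"); K=np.array(camera_params("wrist")["mtx"])
for u,v in ((263,215),(263,225),(263,232),(263,238),(263,244),(263,248),(272,238),(272,244),(263,254),(263,258),(263,265),(263,275),(284,254),(284,265),(284,275),(273,265),(273,280)):
    z=d[v,u]; p=np.linalg.inv(K)@[u,v,1]*z; tc=np.array(camera_params("wrist")["T_tool_cam"])@np.r_[p,1]
    print((u,v),round(float(z),4),"world",np.round((T@np.r_[p,1])[:3],4),"tool",np.round(tc[:3],4))
```

```text
(263, 215) 0.1863 world [ 0.4547 -0.1192  0.0765] tool [ 0.0155 -0.0061 -0.0012]
(263, 225) 0.1698 world [ 0.4547 -0.119   0.0937] tool [ 0.0155 -0.0057 -0.0185]
(263, 232) 0.161 world [ 0.4546 -0.1193  0.103 ] tool [ 0.0151 -0.0054 -0.0278]
(263, 238) 0.157 world [ 0.4547 -0.1207  0.1077] tool [ 0.0136 -0.0053 -0.0324]
(263, 244) 0.1567 world [ 0.4547 -0.1235  0.1089] tool [ 0.0108 -0.0053 -0.0336]
(263, 248) 0.1582 world [ 0.4548 -0.1261  0.1082] tool [ 0.0083 -0.0054 -0.0329]
(272, 238) 0.1572 world [ 0.4592 -0.1207  0.1076] tool [ 0.0136 -0.0007 -0.0322]
(272, 244) 0.1585 world [ 0.4594 -0.1241  0.1074] tool [ 0.0101 -0.0007 -0.032 ]
(263, 254) 0.1469 world [ 0.4547 -0.1239  0.1194] tool [ 0.0103 -0.005  -0.0441]
(263, 258) 0.1438 world [ 0.4547 -0.1243  0.1228] tool [ 0.0099 -0.005  -0.0475]
(263, 265) 0.1377 world [ 0.4547 -0.1244  0.1292] tool [ 0.0097 -0.0048 -0.0539]
(263, 275) 0.1284 world [ 0.4546 -0.1239  0.1388] tool [ 0.0101 -0.0046 -0.0635]
(284, 254) 0.1469 world [ 0.4647 -0.1236  0.1196] tool [ 0.0103  0.005  -0.044 ]
(284, 265) 0.1368 world [ 0.464  -0.1237  0.1303] tool [ 0.0101  0.0045 -0.0547]
(284, 275) 0.1284 world [ 0.4634 -0.1236  0.139 ] tool [ 0.0101  0.0042 -0.0635]
(273, 265) 0.1365 world [ 0.4591 -0.1237  0.1304] tool [ 0.0102 -0.0003 -0.055 ]
(273, 280) 0.1244 world [ 0.4586 -0.1236  0.1431] tool [ 0.0102 -0.0004 -0.0677]
```

Depth shows the shut fingertips about 40 mm behind the nominal TCP, just above the knob top (z ≈ 0.115). The pose and the carrier are unchanged. I'll open and go about 42 mm lower, watching the force.

step_arm(
  steps=[
    [0,0,0,0],
    [0,0,0,0],
    [0,-2,0,0],
    [0,0,0,0],
    [0,0,0,0],
  ],
  claw=100,
)

```text
time: 5.65
tool_pos: [0.4589, -0.1345, 0.0752]
tool_rot: [0.014, 0.697, 0.717, 0.006]
contact_force: [-0.7, 1.1, 0.6]
gripper_width: 0.848
```

Run:
```python
from h import *
T=wristT(); im,d=grab_frame("wrist"); save("w3",im); s=state(); print(s["time"],s["tool_pos"],s["tool_rot"],s["gripper_width"])
K=np.array(camera_params("wrist")["mtx"]); v,u=np.mgrid[0:420,0:560]; P=np.stack([(u-K[0,2])/K[0,0]*d,(v-K[1,2])/K[1,1]*d,d,np.ones_like(d)],-1)
tc=P@np.array(camera_params("wrist")["T_tool_cam"]).T; w=P@T.T
m=(d>0)&(w[...,2]>.11)&(abs(tc[...,0])<.03)
for sg in (-1,1):
    k=m&(tc[...,1]*sg>.02)&(tc[...,1]*sg<.07); print("finger",sg,"max tool z",np.percentile(tc[k][:,2],99.5),"y",np.percentile(tc[k][:,1],[1,50,99]))
k=(d>0)&(w[...,2]>.095)&(w[...,2]<.112)&(abs(w[...,0]-.457)<.04)&(abs(w[...,1]+.134)<.04)
print("knob top x",np.percentile(w[k][:,0],[1,99]),"y",np.percentile(w[k][:,1],[1,99]), k.sum())
```

```text
5.7 [ 0.45887586 -0.13450293  0.0751962 ] [0.0141397  0.696573   0.7173225  0.00587845] 0.9267616532227458
finger -1 max tool z -0.04768205860530066 y [-0.06828732 -0.05282759 -0.02073772]
finger 1 max tool z -0.047754593664024486 y [0.02059407 0.05324543 0.06633075]
knob top x [0.43952386 0.47021915] y [-0.15009684 -0.11906148] 3173
```

step_arm(
  steps=[
    [0,-3,12,0],
    [0,0,15,0],
    [0,0,15,0],
    [0,0,0,0],
  ],
)

```text
time: 6.1
tool_pos: [0.4563, -0.135, 0.0302]
tool_rot: [0.014, 0.697, 0.717, 0.006]
contact_force: [-0.7, 0.1, -1.1]
gripper_width: 1.002
```

step_arm(
  steps=[
    [0,0,0,0],
    [0,0,0,0],
    [0,0,0,0],
    [0,0,0,0],
    [0,0,0,0],
  ],
  claw=0,
)

```text
time: 6.6
tool_pos: [0.4559, -0.1352, 0.031]
tool_rot: [0.014, 0.696, 0.718, 0.005]
contact_force: [1.6, -1.3, -3.9]
gripper_width: 0.385
```

step_arm(
  steps=[
    [14,4.5,0,0],
    [16,5,0,0],
    [16,5,0,0],
    [16,5,0,0],
    [12,4,0,0],
    [0,0,0,0],
  ],
)

```text
time: 7.2
tool_pos: [0.4754, -0.0614, 0.031]
tool_rot: [0.014, 0.697, 0.717, 0.001]
contact_force: [2.0, 1.6, -2.3]
gripper_width: 0.385
```

```bash
cat > look.py <<'E'
from h import *
T=wristT(); s=state(); ims={}
PU=np.array([.6315,-.0855])
for c in ("top","scene","wrist"): ims[c]=grab_frame(c)[0]
print(s["time"],np.round(s["tool_pos"],4),s["gripper_width"])
def near(cam,col,xy,t,r):
    p=proj(cam,(*xy,.072),t); x,y=p.astype(int); x=max(x,r); y=max(y,r)
    if x>559 or y>419: return
    b=blob(ims[cam],(x-r,y-r,x+r,y+r),*col)
    if b: print(cam,np.round(b[0],1),b[1],"err dot->punch mm",np.round((PU-ray_at_z(cam,*b[0],.072,t)[:2])*1000,1))
import sys
col=BLUE if sys.argv[1]=="blue" else PINK
near("top",col,PU,None,12); near("scene",col,PU,None,12); near("wrist",col,PU,T,40)
n=sys.argv[2]
for c in ims: save(n+c,ims[c])
x,y=proj("scene",(*PU,.083)).astype(int); print("tip px scene",proj("scene",(*PU,.083)), "axis pt .072",proj("scene",(*PU,.072)))
save(n,np.hstack([cv2.resize(ims["scene"][y-35:y+25,x-30:x+30],(400,400),interpolation=2),cv2.resize(ims["wrist"],(400,400))]))
E
python3 look.py blue b1
```

```text
7.2 [ 0.4754 -0.0614  0.031 ] 0.38512764192655075
top [348.5 188.8] 39 err dot->punch mm [ 5.1 11.8]
scene [240.4 211.4] 37 err dot->punch mm [ 5.8 12.2]
tip px scene [240.9102731  211.46222647] axis pt .072 [241.19618445 215.05942899]
```

View pics/b1.png

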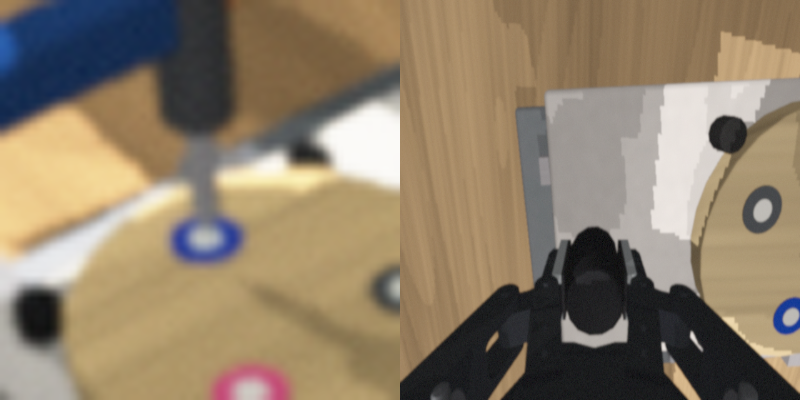

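The scene crop shows the knob firmly held and the tip over the far rim side of the blue dot. About (5,12) mm remains.

step_arm(
  steps=[
    [8,4,0,0],
    [5,2.5,0,0],
    [0,0,0,0],
  ],
)

```text
time: 7.65
tool_pos: [0.4814, -0.0502, 0.031]
tool_rot: [0.014, 0.698, 0.716, -0.0]
contact_force: [-0.2, 2.2, 0.2]
gripper_width: 0.385
```

```bash
python3 look.py blue b2
```

```text
7.65 [ 0.4814 -0.0502  0.031 ] 0.38535809693774714
top [343.1 186.1] 40 err dot->punch mm [-0.6 -0.1]
scene [241.3 215. ] 43 err dot->punch mm [0.2 0.1]
wrist [543.4 331.5] 803 err dot->punch mm [ 2.5 -0.4]
tip px scene [240.9102731  211.46222647] axis pt .072 [241.19618445 215.05942899]
```

View pics/b2.png

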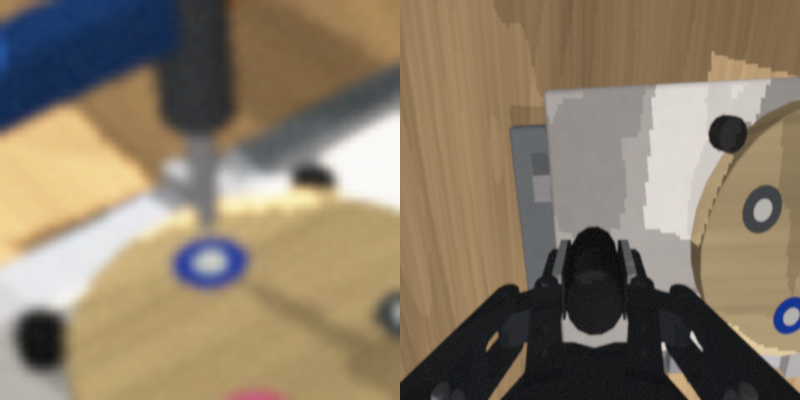

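Blue is aligned to within about 1 mm in top and scene. Now release and rise.

step_arm(
  steps=[
    [0,0,0,0],
    [0,0,0,0],
    [0,0,0,0],
    [0,0,0,0],
    [0,0,0,0],
  ],
  claw=100,
)

```text
time: 8.3
tool_pos: [0.4824, -0.0515, 0.0317]
tool_rot: [0.016, 0.698, 0.716, 0.0]
contact_force: [0.4, 0.1, 0.1]
gripper_width: 1.002
```

step_arm(
  steps=[
    [0,0,-20,0],
    [0,0,-40,0],
    [0,0,-45,0],
    [0,0,-45,0],
    [0,0,-45,0],
    [0,0,-20,0],
    [0,0,0,0],
  ],
)

```text
time: 9.0
tool_pos: [0.4756, -0.0467, 0.2532]
tool_rot: [0.014, 0.698, 0.716, -0.001]
contact_force: [0.5, -0.4, 0.8]
gripper_width: 1.002
```

```bash
python3 look.py blue b3; python3 -c "
from h import *
s=state();print(s['tool_rot'],s['joint_pos'])"
```

```text
9.0 [ 0.4756 -0.0467  0.2532] 1.001972145173323
top [343.3 186. ] 38 err dot->punch mm [-0.8  0.3]
scene [241.1 215.1] 39 err dot->punch mm [-0.2 -0. ]
wrist [398.4 209.3] 193 err dot->punch mm [-4.4  1.2]
tip px scene [240.9102731  211.46222647] axis pt .072 [241.19618445 215.05942899]
[ 0.01058778  0.69837559  0.7156449  -0.00343762] [-0.24279676 -0.35170523  1.88942069 -0.01664524  1.5890847  -0.26764888]
```

Run:
```python
from h import *
T=wristT(); im,_=grab_frame("wrist"); save("w4",im)
p=proj("wrist",(.6315,-.0855,.23),T); print("cap pred",p)
b=blob(im,(max(0,int(p[0])-60),max(0,int(p[1])-50),min(560,int(p[0])+60),int(p[1])+50),*RED); print(b,ray_at_z("wrist",*b[0],.23,T))
b=blob(im,(370,180,425,240),*BLUE); print(b,ray_at_z("wrist",*b[0],.072,T))
save("w4c",cv2.resize(im[100:300,300:560],None,fx=3,fy=3,interpolation=2))
```

```text
cap pred [488.79987781 281.62425538]
(array([488.09589767, 281.979496  ]), np.int32(1909)) [ 0.63105718 -0.08580372  0.23      ]
(array([400.13524055, 210.13942909]), np.int32(198)) [ 0.63115096 -0.08452518  0.072     ]
```

View pics/w4c.png

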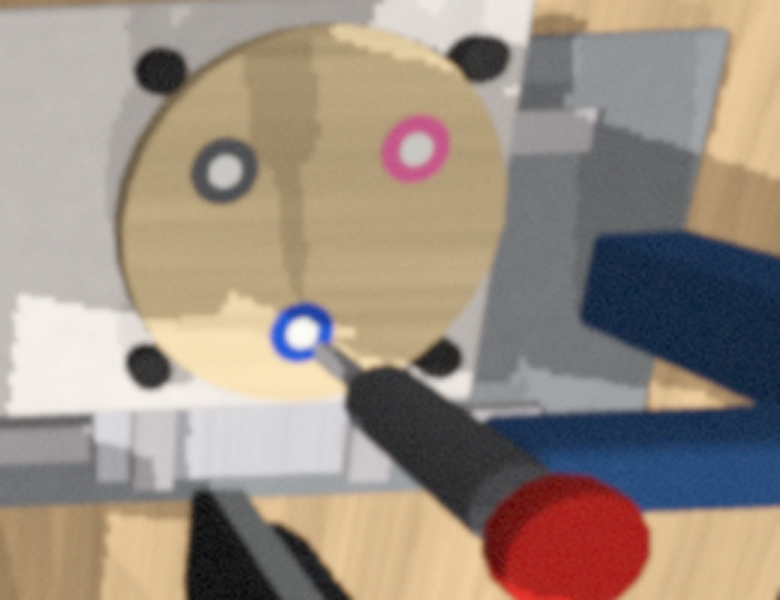

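The settled wrist view shows the punch axis pointing into the white centre of the blue dot; cap and dot agree to about 1 mm. Moving over the cap with the fingers shut.

step_arm(
  steps=[
    [-9,31,0,0],
    [-9,31,0,0],
    [-9,31,0,0],
    [-9,31,0,0],
    [-9,31,0,0],
    [0,0,0,0],
    [0,0,0,0],
  ],
  claw=0,
)

```text
time: 9.9
tool_pos: [0.6256, -0.0867, 0.2249]
tool_rot: [-0.004, 0.698, 0.716, -0.012]
contact_force: [-0.6, -0.6, -0.1]
gripper_width: -0.001
```

step_arm(
  steps=[
    [0,6,8,0],
    [0,0,10,0],
    [0,0,0,0],
  ],
)

```text
time: 10.2
tool_pos: [0.6283, -0.0858, 0.2021]
tool_rot: [-0.007, 0.698, 0.716, -0.013]
contact_force: [-0.4, 0.1, -0.5]
gripper_width: -0.002
```

step_arm(
  steps=[
    [0,2,4,0],
    [0,0,2,0],
  ],
)

```text
time: 10.4
tool_pos: [0.6297, -0.0857, 0.197]
tool_rot: [-0.006, 0.698, 0.716, -0.013]
contact_force: [-0.7, -1.3, 3.2]
gripper_width: 0.001
```

step_arm(
  steps=[
    [0,0,4,0],
    [0,0,3,0],
  ],
)

```text
time: 10.6
tool_pos: [0.6299, -0.0858, 0.1927]
tool_rot: [-0.005, 0.698, 0.716, -0.013]
contact_force: [-2.7, -0.9, 5.2]
gripper_width: 0.002
```

step_arm(
  steps=[
    [0,0,4,0],
    [0,0,3,0],
  ],
)

```text
time: 10.8
tool_pos: [0.6302, -0.0858, 0.1902]
tool_rot: [-0.004, 0.698, 0.716, -0.012]
contact_force: [-7.3, 1.1, 14.8]
gripper_width: -0.001
```

step_arm(
  steps=[
    [0,0,2,0],
    [0,0,2,0],
    [0,0,1,0],
  ],
)

```text
time: 11.1
tool_pos: [0.6302, -0.0858, 0.1909]
tool_rot: [-0.002, 0.698, 0.716, -0.011]
contact_force: [-3.7, 0.9, 7.0]
gripper_width: -0.001
```

```bash
python3 look.py blue p1
python3 - <<'E'
from h import *
s=state(); print(s["contact_force"],s["tool_pos"])
im=cv2.cvtColor(cv2.imread("pics/p1scene.png"),cv2.COLOR_BGR2RGB); print("cap scene now",blob(im,(225,148,250,175),*RED),"before 236.3,157.9 ; pred at 10mm down",proj("scene",(.6326,-.0852,.22)))
E
```

```text
11.1 [ 0.6302 -0.0858  0.1909] -0.0009637699853277572
top [343.8 186. ] 40 err dot->punch mm [-0.9  1.2]
scene [240.9 214.9] 36 err dot->punch mm [-0.2  0.7]
wrist [275.8 188.1] 283 err dot->punch mm [ 0.3 -1.3]
tip px scene [240.9102731  211.46222647] axis pt .072 [241.19618445 215.05942899]
[-3.42805081  0.38563523  5.69409538] [ 0.63017577 -0.08583805  0.19085722]
cap scene now (array([235.90163422, 161.98144913]), np.int32(136)) before 236.3,157.9 ; pred at 10mm down [236.58986245 161.91202108]
```

Force and cap drop suggest it is down. I'll press a bit harder so the stop is felt for certain.

step_arm(
  steps=[
    [0,0,4,0],
    [0,0,4,0],
    [0,0,3,0],
    [0,0,3,0],
  ],
)

```text
time: 11.65
tool_pos: [0.6305, -0.0859, 0.1902]
tool_rot: [0.0, 0.698, 0.716, -0.01]
contact_force: [-6.0, 0.8, 10.8]
gripper_width: -0.001
```

The stop holds at z = 0.190 while I push on, with force above the spring's 7 N. Releasing and returning to the knob.

step_arm(
  steps=[
    [0,0,-20,0],
    [0,0,-30,0],
    [8,-31,0,0],
    [8,-31,0,0],
    [8,-31,0,0],
    [8,-31,0,0],
    [8,-31,0,0],
    [0,0,0,0],
  ],
  claw=100,
)

```text
time: 12.45
tool_pos: [0.4711, -0.0481, 0.241]
tool_rot: [0.001, 0.698, 0.716, -0.009]
contact_force: [-0.1, -0.3, 0.6]
gripper_width: 1.0
```

```bash
cat > knob.py <<'E'
from h import *
T=wristT(); im,d=grab_frame("wrist"); s=state(); print(s["time"],np.round(s["tool_pos"],4),np.round(s["tool_rot"],3),s["gripper_width"])
K=np.array(camera_params("wrist")["mtx"]); v,u=np.mgrid[0:420,0:560]; P=np.stack([(u-K[0,2])/K[0,0]*d,(v-K[1,2])/K[1,1]*d,d,np.ones_like(d)],-1); w=P@T.T
k=(d>0)&(abs(w[...,2]-.109)<.006)&(abs(w[...,0]-.480)<.04)&(abs(w[...,1]+.051)<.04)
if k.sum(): print("knob top x",np.percentile(w[k][:,0],[2,98]).mean(),"y",np.percentile(w[k][:,1],[2,98]).mean(), k.sum())
sc=grab_frame("scene")[0]
for n,c in (("blue",BLUE),("pink",PINK)):
    b=blob(sc,(225,205,258,240),*c)
    if b: print(n,b,np.round(ray_at_z("scene",*b[0],.072),4))
print("cap",blob(sc,(225,148,250,175),*RED))
E
python3 knob.py
```

```text
12.5 [ 0.4724 -0.0485  0.2413] [ 0.002  0.698  0.716 -0.009] 1.000731402579677
knob top x 0.4792375797201056 y -0.049393378695269496 784
blue (array([241.05434608, 215.07956696]), np.int32(40)) [ 0.6318 -0.0856  0.072 ]
pink (array([247.71774101, 237.81604004]), np.int32(22)) [ 0.6624 -0.0135  0.072 ]
cap (array([236.28561401, 157.80698109]), np.int32(176))
```

step_arm(
  steps=[
    [-1,7,20,0],
    [0,0,40,0],
    [0,0,40,0],
    [0,0,20,0],
    [0,0,0,0],
  ],
)

```text
time: 13.05
tool_pos: [0.4865, -0.0534, 0.1194]
tool_rot: [0.005, 0.698, 0.716, -0.006]
contact_force: [-0.6, 0.1, -0.6]
gripper_width: 0.997
```

step_arm(
  steps=[
    [4,-7,15,0],
    [0,0,20,0],
    [0,0,5,0],
    [0,0,0,0],
  ],
)

```text
time: 13.45
tool_pos: [0.4844, -0.0516, 0.082]
tool_rot: [0.007, 0.699, 0.716, -0.005]
contact_force: [-0.7, -0.5, -0.1]
gripper_width: 0.999
```

step_arm(
  steps=[
    [2,-5,8,0],
    [0,0,15,0],
    [0,0,20,0],
    [0,0,7,0],
    [0,0,0,0],
  ],
)

```text
time: 13.95
tool_pos: [0.4845, -0.0517, 0.0366]
tool_rot: [0.012, 0.699, 0.715, -0.002]
contact_force: [0.6, -0.5, -0.5]
gripper_width: 1.004
```

step_arm(
  steps=[
    [1,-4,4,0],
    [0,0,0,0],
  ],
)

```text
time: 14.15
tool_pos: [0.4813, -0.051, 0.0338]
tool_rot: [0.013, 0.699, 0.715, -0.002]
contact_force: [0.2, -0.1, 0.4]
gripper_width: 1.002
```

step_arm(
  steps=[
    [0,0,0,0],
    [0,0,0,0],
    [0,0,0,0],
    [0,0,0,0],
    [0,0,0,0],
  ],
  claw=0,
)

```text
time: 14.65
tool_pos: [0.4824, -0.0514, 0.0363]
tool_rot: [0.014, 0.698, 0.716, -0.001]
contact_force: [1.7, 0.3, -1.2]
gripper_width: 0.385
```

```bash
python3 knob.py
```

```text
14.7 [ 0.4824 -0.0514  0.0362] [ 0.014  0.698  0.716 -0.001] 0.38505002435166635
knob top x 0.47887415571357905 y -0.04902527544108055 6171
blue (array([240.54135609, 215.16010761]), np.int32(42)) [ 0.6329 -0.0861  0.072 ]
pink (array([247.46422195, 238.11829376]), np.int32(20)) [ 0.6633 -0.0131  0.072 ]
cap (array([236.29087162, 157.8599987 ]), np.int32(175))
```

step_arm(
  steps=[
    [-12,-5.5,0,0],
    [-15,-7,0,0],
    [-15,-7,0,0],
    [-15,-7,0,0],
    [-12,-5.5,0,0],
    [0,0,0,0],
  ],
)

```text
time: 15.35
tool_pos: [0.4499, -0.122, 0.0362]
tool_rot: [0.012, 0.698, 0.716, -0.0]
contact_force: [-0.4, -1.7, 1.1]
gripper_width: 0.383
```

```bash
python3 look.py pink k1
```

```text
15.35 [ 0.4499 -0.122   0.0362] 0.38256766171298073
top [341.7 185.6] 41 err dot->punch mm [-1.5 -3.3]
scene [241.7 216. ] 25 err dot->punch mm [-0.8 -3.4]
tip px scene [240.9102731  211.46222647] axis pt .072 [241.19618445 215.05942899]
```

step_arm(
  steps=[
    [-3.5,-1,0,0],
    [0,0,0,0],
  ],
)

```text
time: 15.7
tool_pos: [0.4498, -0.1236, 0.0362]
tool_rot: [0.012, 0.697, 0.716, 0.0]
contact_force: [-2.1, -1.8, 0.6]
gripper_width: 0.385
```

```bash
python3 look.py pink k2
```

```text
15.7 [ 0.4498 -0.1236  0.0362] 0.38468640441202395
top [342.3 186.2] 41 err dot->punch mm [-0.2 -2. ]
scene [241.4 215.5] 29 err dot->punch mm [-0.5 -1.6]
tip px scene [240.9102731  211.46222647] axis pt .072 [241.19618445 215.05942899]
```

One more small nudge, then release and rise.

step_arm(
  steps=[
    [-3.5,-0.5,0,0],
    [0,0,0,0],
  ],
)

```text
time: 16.05
tool_pos: [0.4497, -0.1266, 0.0362]
tool_rot: [0.012, 0.697, 0.717, 0.001]
contact_force: [-1.1, -1.5, 0.8]
gripper_width: 0.388
```

step_arm(
  steps=[
    [0,0,0,0],
    [0,0,0,0],
    [0,0,0,0],
    [0,0,0,0],
    [0,0,0,0],
  ],
  claw=100,
)

```text
time: 16.55
tool_pos: [0.4512, -0.1262, 0.0364]
tool_rot: [0.013, 0.697, 0.717, 0.003]
contact_force: [-0.7, 0.1, -0.3]
gripper_width: 1.002
```

step_arm(
  steps=[
    [0,0,-20,0],
    [0,0,-40,0],
    [0,0,-45,0],
    [0,0,-45,0],
    [0,0,-45,0],
    [0,0,-15,0],
    [0,0,0,0],
    [0,0,0,0],
  ],
)

```text
time: 17.35
tool_pos: [0.4448, -0.1221, 0.2512]
tool_rot: [0.01, 0.697, 0.717, 0.003]
contact_force: [-0.1, 0.5, -0.6]
gripper_width: 1.002
```

```bash
python3 look.py pink k3
python3 - <<'E'
from h import *
T=wristT(); im,_=grab_frame("wrist"); save("w5",im)
p=proj("wrist",(.6315,-.0855,.23),T); print("cap pred",p)
b=blob(im,(max(0,int(p[0])-60),max(0,int(p[1])-50),min(560,int(p[0])+60),int(p[1])+50),*RED); print(b,ray_at_z("wrist",*b[0],.23,T))
q=proj("wrist",(.6315,-.0855,.072),T).astype(int); b=blob(im,(q[0]-25,q[1]-25,q[0]+25,q[1]+25),*PINK); print(b,ray_at_z("wrist",*b[0],.072,T))
save("w5c",cv2.resize(im[q[1]-70:q[1]+130,300:560],None,fx=3,fy=3,interpolation=2))
E
```

```text
17.35 [ 0.4448 -0.1221  0.2512] 1.0018110750129967
top [343.5 186.5] 40 err dot->punch mm [0.3 0.6]
scene [240.6 214.5] 30 err dot->punch mm [0.  2.3]
wrist [432.9 150.6] 244 err dot->punch mm [-1.8  1.2]
tip px scene [240.9102731  211.46222647] axis pt .072 [241.19618445 215.05942899]
cap pred [556.93095652 180.98330881]
(array([544.82516098, 182.84627151]), np.int32(1383)) [ 0.62374448 -0.08694774  0.23      ]
(array([433.3333168 , 150.84485817]), np.int32(248)) [ 0.63130546 -0.0861132   0.072     ]
```

View pics/w5c.png

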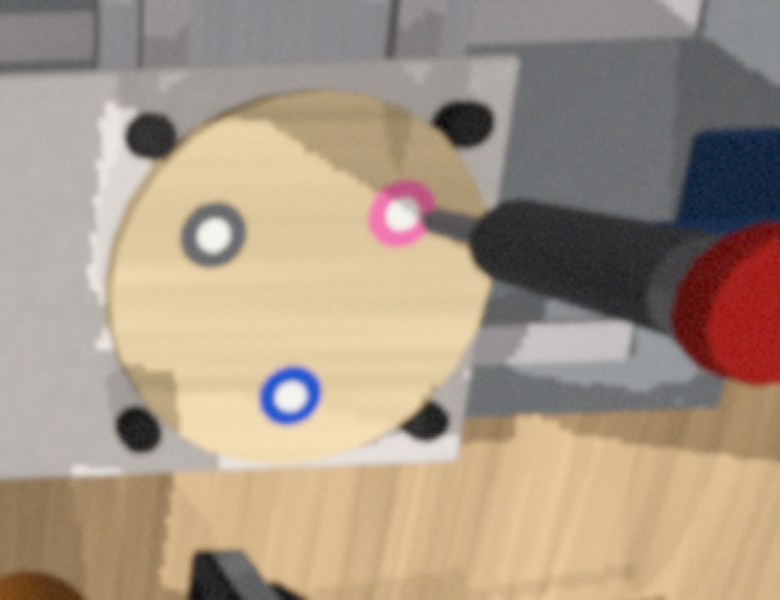

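The pink dot's centre is on the punch axis (within about 1–2 mm). Going over the cap.

step_arm(
  steps=[
    [6,34,-4,0],
    [6,36,-4,0],
    [6,36,-4,0],
    [6,36,-4,0],
    [6,36,-4,0],
    [0,0,0,0],
    [0,0,0,0],
  ],
  claw=0,
)

```text
time: 18.25
tool_pos: [0.622, -0.0842, 0.2553]
tool_rot: [-0.001, 0.698, 0.716, -0.004]
contact_force: [-0.5, -0.2, -0.6]
gripper_width: -0.0
```

step_arm(
  steps=[
    [-1,8,15,0],
    [0,0,15,0],
    [0,0,10,0],
    [0,0,0,0],
  ],
)

```text
time: 18.65
tool_pos: [0.626, -0.0857, 0.2086]
tool_rot: [-0.004, 0.699, 0.716, -0.005]
contact_force: [-0.6, -0.3, 0.5]
gripper_width: -0.001
```

step_arm(
  steps=[
    [0,4,6,0],
    [0,0,5,0],
    [0,0,4,0],
    [0,0,4,0],
  ],
)

```text
time: 19.05
tool_pos: [0.6303, -0.0859, 0.1922]
tool_rot: [-0.002, 0.699, 0.715, -0.004]
contact_force: [-4.1, 1.1, 6.1]
gripper_width: 0.003
```

step_arm(
  steps=[
    [0,0,4,0],
    [0,0,4,0],
    [0,0,4,0],
    [0,0,3,0],
    [0,0,3,0],
  ],
)

```text
time: 19.55
tool_pos: [0.6306, -0.086, 0.1902]
tool_rot: [0.001, 0.698, 0.716, -0.003]
contact_force: [-5.2, 0.9, 10.3]
gripper_width: -0.002
```

```bash
python3 look.py pink p2
python3 - <<'E'
from h import *
im=cv2.cvtColor(cv2.imread("pics/p2scene.png"),cv2.COLOR_BGR2RGB); print("cap scene",blob(im,(225,148,250,175),*RED), state()["contact_force"])
E
```

```text
19.55 [ 0.6306 -0.086   0.1902] -0.0021894264307074887
top [344.  186.3] 49 err dot->punch mm [-0.1  1.8]
scene [240.6 214.7] 29 err dot->punch mm [-0.3  2. ]
wrist [273.9 189.9] 290 err dot->punch mm [-0.1 -0.3]
tip px scene [240.9102731  211.46222647] axis pt .072 [241.19618445 215.05942899]
cap scene (array([236.03115463, 162.33376217]), np.int32(140)) [-5.86916906  2.11351978 10.10070354]
```

The stop is reached again (z = 0.190, 10 N) with pink about 1–2 mm off. Now lift clear.

step_arm(
  steps=[
    [0,0,-15,0],
    [0,0,-30,0],
    [0,0,-40,0],
    [0,0,-10,0],
    [0,0,0,0],
    [0,0,0,0],
  ],
)

```text
time: 20.3
tool_pos: [0.6318, -0.086, 0.2908]
tool_rot: [0.003, 0.698, 0.716, -0.003]
contact_force: [-0.8, 0.1, 0.1]
gripper_width: 0.001
```

```bash
python3 look.py pink f
python3 - <<'E'
from h import *
im=cv2.cvtColor(cv2.imread("pics/fscene.png"),cv2.COLOR_BGR2RGB); print("cap scene",blob(im,(225,148,250,175),*RED), state()["contact_force"])
for n in ("cup","jar","spoon"): print(n,[(b["box"],round(b["p"],2)) for b in boxes_of("scene",n)[:1]])
f=lambda n: cv2.imread(f"pics/{n}.png"); cv2.imwrite("pics/fin.png",np.hstack([f("scene")[100:340,130:430],f("fscene")[100:340,130:430]]))
E
```

```text
20.3 [ 0.6318 -0.086   0.2908] 0.0012661542048084296
top [343.5 186.3] 45 err dot->punch mm [-0.1  0.7]
scene [240.8 214.6] 30 err dot->punch mm [0.2 2.1]
wrist [272.7 170.3] 131 err dot->punch mm [-1.1 -0.6]
tip px scene [240.9102731  211.46222647] axis pt .072 [241.19618445 215.05942899]
cap scene (array([236.21846676, 157.70022011]), np.int32(180)) [-0.20378464 -0.21833345 -0.63932692]
cup []
jar [([219.4, 139.7, 24.4, 31.9], 0.95)]
spoon []
```

View pics/fin.png

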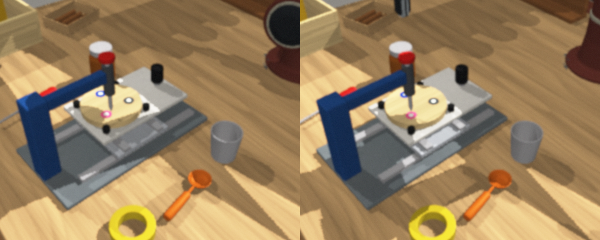

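The start and final scene views match. Cup, spoon and jar have not moved, the cap is up, pink is under the tip and the gripper is clear. Handing in.

```bash
python3 -c "
from plant import *
print(job_done()); print(state()['time'])"
```

```text
the job is handed in; nothing more can be done
None
the job is handed in; nothing more can be done
```

I punched the blue dot and then the pink dot, and handed the job in at about 20.5 s of the 67 s. No verdict was given.

- **Blue dot:** I slid the carrier by the knob until the cameras put blue's centre about 1 mm from the punch axis. The cap then went to its hard stop with over 10 N, more than the 7 N spring. After release the cap was seen back up.
- **Pink dot:** I pressed it to the same stop, again with about 10 N. In the last check its centre was 0.7 mm (top), 1.3 mm (wrist) and 2.1 mm (scene) from the axis.
- **End state:** the cap was up, the contact force was about zero and the arm stood about 90 mm above the cap.
- **Bystanders:** the start and final scene pictures show the cup, spoon and jar in the same places. The detector missed the cup and spoon in that last frame, so for those two I compared the pictures by eye.

**Problems along the way:**
- The first grasp closed on air. Depth showed the fingertips about 40 mm short of the nominal TCP, which disagrees with the robot description. I went that much lower and the grip held.
- The tool pose drifted slightly with each move, so I corrected it as I went.

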